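# Close the adjustable drilling jig

## Task

Close the drilling jig for the next hole: take the aluminium drill plate off its sloping rest by the wooden handle and lower it level over the jig's two steel pins until it lies fully home on both end blocks. Then swing the red latch fully round over the plate so that it cannot lift. The pin saddle is locked wherever the last job left it along its tracks, so feel for the pins; leave the work piece against the fence and the tools round the jig where they are.

Things in the scene. Friction and masses are not known exactly. Their poses are not given: they have to be found in the camera images.
- plate_grip (a point): Centre of the wooden handle bar (90 mm along x, 24 wide in y, 28 high) on the loose aluminium drill plate, 90 (x) x 200 (y) x 15 mm, 0.3 to 0.65 kg. Point is 47 mm above the plate's underside, 32 above its top. z: out of its top face. It starts on the rest, tilted 30 deg, top leaning to the rest's -x (the robot).
- plate_hole (a point): Mouth of the plate's round locating hole (12 mm, 1.5 mm chamfer), in its underside at plate x = 0, y = +80 mm. Its mate at y = -80 mm is a slot 12 (x) x 16 mm (y). Both go right through. The two smaller bushed holes are not for pins. The plate may go on either way round.
- stand: Fixed plywood rest for the plate: board 112 x 220 mm sloping 30 deg, low at its -x side, where a lip stands 8 mm proud. Origin on the bench below the middle of the plate's place; z up, x the uphill way. Its high edge is about 82 mm above the bench.
- base: Fixed plywood base of the jig, 260 mm (y), x from -106 to +66 mm, 18 mm thick, z up. Origin on the bench, below the middle of the pin saddle's travel. Work piece and fence lie between the saddle's end blocks, lower than the plate. With the plate home its handle's centre is 89 mm above the bench, at y = 0.
- pin_track (a point): Fixed point of the base: middle of the saddle's travel, at pin-top height (56 mm). The dark saddle has end blocks (tops 42 mm above the bench) at base y = +80 and -80 mm, each with an upright steel pin 10 mm thick, 14 mm tall, last 4 mm tapering to 6 mm. Both pins stand at one base x, locked between -15 and +15 mm; which is not listed: feel or see it.
- latch (a joint): Angle of the red latch, rad: 0 parked along the base's +y in front (-x) of the plate, growing clockwise from above to its stop at 1.57 (along +x, over the plate). Starts -0.15 to 0.3; stays where left (0.05 N m). Pivot at base x = -84, y = +45 mm. Arm 18 wide, 10 thick, 77 mm long, underside 59.5 mm above the bench: 2.5 mm over a plate that is home.
- latch_knob (a point): Middle of the black knob on the latch arm, 60 mm from the pivot, 86.5 mm above the bench. The knob is round, 20 mm thick, from 73 to 99 mm above the bench.
- work_piece (a point): Centre of the work piece, a pale wooden block 45 x 100 x 22 mm lying on the base against the fence; leave it.
- bits (a point): Bystander: wooden block with upright drill bits, 45 x 150 x 124 mm; this point is 30 mm above the bench. Leave it.
- tape (a point): Bystander: yellow tape measure, 42 x 75 x 65 mm; this point is 30 mm above the bench. Leave it.
- gauge (a point): Bystander: wooden marking gauge, 60 x 200 x 70 mm; this point is 24 mm above the bench. Leave it.

How it is judged:
By the outcome, as a careful person would: the job done as asked, in the order asked, and still so for the second after the job is handed in, with the robot touching nothing.
It also fails if it takes over 69 s, if anything falls off the work surface, if the arm or the gripper's body presses on something with over 40 N, if the wrist force passes 120 N, or if a joint passes its speed limit or range.

## Robot

A 6-joint arm with a two-finger parallel gripper is mounted at the origin on a cart in front of the work surface, level with it; the furniture and walls round the work are solid. World frame = base frame: x ahead of the robot, y to its left, z up, the work surface at z = 0. Lengths are in m, angles in rad, forces in N, time in s.
With the tool pointing down it reaches from about 0.35 to 1 m from the base axis. Payload 7.1 kg.
Tool frame: the origin (TCP) lies at the very end of the fingers, on their centre line; the grasp point (between the pads) lies 19 mm behind it (tcp_to_grasp is the distance from the TCP to the grasp point, in m); z points along the fingers, y is the line along which they close (so a half turn about z gives the same grasp; the last joint's range is limited). The gripper opens to 85 mm and grips with 20 to 120 N. Pads are 22 mm wide; open, the fingers measure 114 mm over their backs; the gripper's body (76 mm by 85 mm) begins 54 mm behind the grasp point. The pads swing forward as they close: fully open they stand 13 mm farther back than shut.
Start: joints at [1.107, 0.423, 1.63, -0, 1.089, -0.019], TCP at [0.269, 0.564, 0.231] pointing down, gripper open.
Joint ranges: [-3, 3], [-0.9, 2.11], [0.09, 2.58], [-1.31, 4.45], [0.11, 2.69], [-2.54, 2.54]. Speed limits (rad/s): [2.39, 2.39, 3.01, 3.14, 3.14, 3.14].

## Interface

Orientations are given as a rotation vector (axis times angle).
In Python, from bench import observe, camera, camera_model, sign_off, tcp_to_grasp gives the robot as it stands.
- The arm moves only by the shell command python3 -m crank 'ROWS' [OPENING] [FORCE]. ROWS is a JSON object of lists of equal length, an entry for each row: "slide": the shift along the tool's x, y, z in cm, a list of three; "rot": the turn, a rotation vector about the tool's x, y, z in rad, a list of three. In form: {"slide": [[dx, dy, dz], ...], "rot": [[ax, ay, az], ...]}. A call has 1 to 20 rows; each row shifts and turns the commanded pose from where the row before left it, along the tool's axes as they then stand; what a row does not reach is not made up. A row lasts 1/12 s, in which the tool goes at most 41.7 mm and 7.16 degrees, less where a joint would pass 70% of its speed; a pose out of reach is approached as far as the arm can. A call with a gripper value outside its range is refused whole. OPENING is the finger opening in cm, from 0 to 8.54, set as the call begins (- or left out, the last holds). The fingers move at their own pace and stop on an object; FORCE is the grip in N (left out, the last holds). Time passes only in rows, so rows that do not move let the fingers close. It gives the time, the measured TCP pose, the force, the opening and the grip force at its end, in the units of the state.
- observe(): the state, without advancing time (a new reading comes with each control period).
- camera(name): name is "scene" or "top" or "wrist"; returns (picture, depth): 400x640x3 uint8, red, green, blue; 400x640 float32, m along the optical axis (not along the pixel's ray), 0 where there is no reading.
- camera_model(name): a dict with "fovy" (degrees; the focal length in pixels is half the picture's height over the tangent of half this angle, whatever the lens; pixels are square), "cx", "cy" (the principal point, pixels), "xyz" and "orientation" of the camera in the world. Camera axes: x right, y down, z forward; pixel columns grow to the right and rows downward; lengths in m; the calibration is good to about 2 mm. A picture is of the moment at which its call begins: read the wrist's pose just before it. camera_model takes no time and is no camera call; for the wrist camera it gives the pose at the moment of the call.
- sign_off(): hands the job in; it is judged then, once.
The state is a dict: "time_s": time; "joint_positions": joint angles; "joint_velocities": joint speeds; "effort": joint torques, N m; "ee_pos": TCP position; "ee_rot": TCP orientation; "force": force on the tool from outside, world axes, zero at the start; "torque": the same for the moment, N m; "gripper_width": finger opening in m; "grip_force": force on a finger pad.
Only numpy, scipy, OpenCV 4.12 (cv2) and the standard library are available. Lean on these libraries where they do the work, as an engineer would, in place of code of your own. Each camera call takes 0.05 s, during which the arm holds its last target. There are 200 camera calls.

## Working session

There is one attempt and no reset: what is moved stays moved. The work goes in short steps, Python scripts to look and compute and a shell command to move; the robot and the scene stay as the last step left them, time stands still between calls to the robot, and variables do not carry over. Pictures are saved under pics/ and viewed, at most 11 in all, crops included, and the job is handed in when it is done.

```bash
ls; mkdir -p pics; cat > h.py <<'E'
import numpy as np, cv2
from scipy.spatial.transform import Rotation as R
from bench import *
def shot(name):
    m=camera_model(name); p,d=camera(name)
    f=200/np.tan(np.radians(m["fovy"])/2); o=np.array(m["orientation"],float)
    M=R.from_rotvec(o).as_matrix() if o.size==3 else (o if o.shape==(3,3) else R.from_quat(o).as_matrix())
    v,u=np.mgrid[:400,:640]
    ray=np.stack([(u-m["cx"])/f,(v-m["cy"])/f,np.ones_like(u,float)],-1)@M.T
    c=np.array(m["xyz"])
    return p,d,ray,c,c+ray*d[...,None]
def plane(ray,c,z): return c+ray*((z-c[2])/ray[...,2])[...,None]
E
python3 - <<'E'
from h import *
print(observe()); print(tcp_to_grasp)
for n in("scene","top","wrist"):
    print(n,camera_model(n))
    if n!="wrist":
        p,d,ray,c,P=shot(n); cv2.imwrite(f"pics/{n}0.png",p[...,::-1]); np.savez(f"{n}0.npz",p=p,P=P,ray=ray,c=c)
E
```

```text
pics
{'time_s': 0.0, 'joint_positions': array([ 1.10703651e+00,  4.23816894e-01,  1.63071823e+00, -5.05943518e-06,
        1.08858435e+00, -1.90076496e-02]), 'joint_velocities': array([-0.00120796,  0.00036037,  0.00238959,  0.00136355, -0.00045679,
       -0.00190246]), 'effort': array([-1.62837601e-03, -5.57371795e+01, -2.81740254e+01, -8.75803767e-05,
        7.00289413e-03,  1.18091073e-06]), 'ee_pos': array([0.26862971, 0.56370897, 0.23054955]), 'ee_rot': array([-6.92788080e-01, -3.06388281e+00,  2.33020688e-03]), 'force': array([0.56630474, 0.57761874, 0.09788834]), 'torque': array([-0.00957684, -0.01857368,  0.08771684]), 'grip_force': 0.0, 'gripper_width': 0.08526964216000348}
0.0187
scene {'fovy': 57.72195839724522, 'cx': 317.4728140736897, 'cy': 206.71747364680442, 'xyz': array([ 0.14880958, -0.73749225,  0.46224275]), 'orientation': array([-1.95070685,  0.52356731, -0.36801008])}
top {'fovy': 46.91889841433376, 'cx': 322.73176741062457, 'cy': 199.282638952735, 'xyz': array([0.35326251, 0.00959118, 1.35068527]), 'orientation': array([-2.15613312,  2.11633072, -0.20148205])}
wrist {'fovy': 67.52485285256347, 'cx': 318.1540794042709, 'cy': 197.84066018107754, 'xyz': array([0.19386852, 0.60037551, 0.37347197]), 'orientation': array([2.41104083, 1.52317208, 0.24969401])}
```

View pics/top0.png

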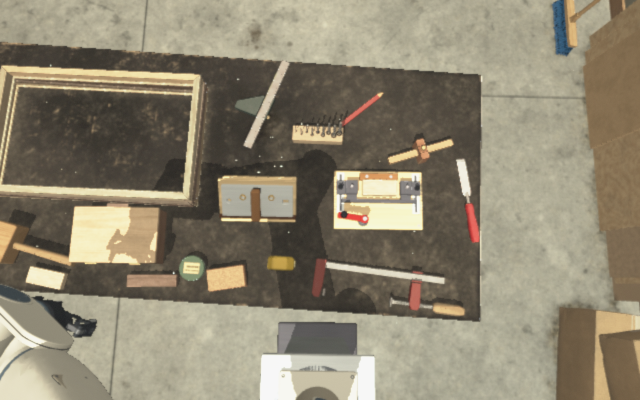

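View pics/scene0.png

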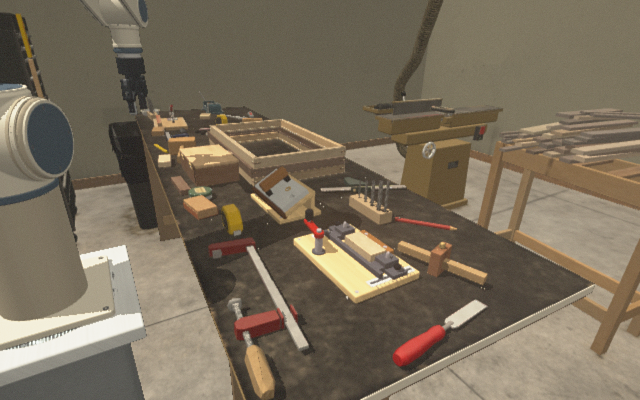

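The top view shows the plate on its rest at about (257,199) with the handle at (256,204). The jig base is at (378,200), its pins near (341,187) and (416,187), and the red latch runs from its pivot near (363,218) to the knob near (344,214). The bits are at (318,133), the tape at (281,263) and the gauge at (420,150).

```bash
python3 - <<'E'
from h import *
D=np.load("top0.npz");p,P,ray,c=[D[k] for k in("p","P","ray","c")]
hsv=cv2.cvtColor(p,cv2.COLOR_RGB2HSV)
def reg(m,x0,x1,y0,y1):
    k=np.zeros_like(m);k[y0:y1,x0:x1]=m[y0:y1,x0:x1];return k
H,S,V=[hsv[...,i].astype(int) for i in range(3)]
# jig base by height/region: pale plywood
m=reg(((P[...,2]>0.01)&(P[...,2]<0.13)),325,432,160,240)
Q=plane(ray,c,0.018)
mm=reg((V>140)&(H>10)&(H<35),325,432,165,240)
cs=max(cv2.findContours((mm|m).astype(np.uint8),0,2)[0],key=cv2.contourArea)
print("base px",cv2.minAreaRect(cs))
xy=Q[cs[:,0,1],cs[:,0,0],:2]
print("base rect",cv2.minAreaRect((xy*1000).astype(np.float32)))
cen=lambda k:np.median(P[k],0)
r=reg(((H<6)|(H>174))&(S>150)&(V>90),330,380,200,230)
ys,xs=np.nonzero(r);print("red",r.sum(),xs.min(),xs.max(),np.median(ys),cen(r))
# plate
a=reg((S<60)&(V>80),210,305,172,225); q=P[a]
q=q[(q[:,2]>.005)]
pl=np.linalg.svd(q-q.mean(0),full_matrices=False)[2][2]
print("plate n",a.sum(),q.mean(0),np.median(q,0),pl*np.sign(pl[2]))
ka=cv2.minAreaRect((q[:,:2]*1000).astype(np.float32));print(ka)
h=reg((H<18)&(S>90)&(V<150),245,270,185,225); print("handle",h.sum(),cen(h),P[h].max(0),P[h].min(0),cv2.minAreaRect((P[h][:,:2]*1000).astype(np.float32)))
big=cv2.resize(p[155:245,205:435],None,fx=3.4,fy=3.4,interpolation=2); cv2.imwrite("pics/crop1.png",big[...,::-1])
E
```

```text
base px ((377.8890380859375, 200.82260131835938), (89.1968002319336, 59.113712310791016), 1.005086064338684)
base rect ((589.2100219726562, -168.57455444335938), (261.3787536621094, 176.90249633789062), 89.53469848632812)
red 107 338 367 217.0 [ 0.53045864 -0.09457421  0.06896122]
plate n 2097 [0.57280565 0.17995017 0.06997653] [0.57296558 0.16938775 0.06516223] [0.99114442 0.00329896 0.13274733]
((526.22216796875, 120.71282958984375), (364.3388977050781, 190.55032348632812), 60.32927703857422)
handle 296 [0.55272477 0.17844637 0.10443418] [0.59968435 0.21562614 0.12758791] [0.51185266 0.14753836 0.02547431] ((552.1724243164062, 171.429931640625), (62.77949523925781, 87.47242736816406), 66.6660385131836)
```

View pics/crop1.png

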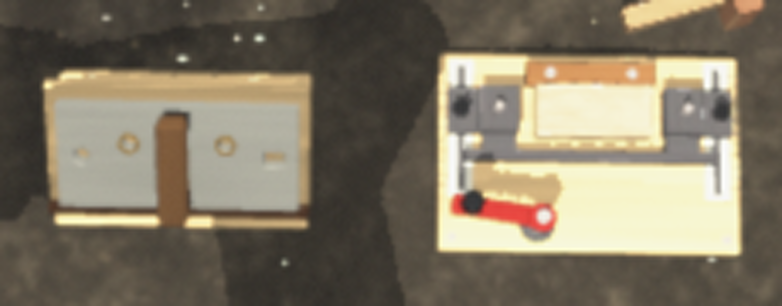

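Crop: the plate lies straight on the rest, with the handle from (172,113) to (172,225), hole near (82,154) and slot near (275,156). Pin tops are near (503,104) and (690,105). The latch knob is at (472,202) and its pivot at (543,216).

```bash
cat >> h.py <<'E'
from scipy.linalg import logm,expm
def T(pos,rv):
    M=np.eye(4); M[:3,:3]=R.from_rotvec(rv).as_matrix() if np.ndim(rv)==1 else rv; M[:3,3]=pos; return M
def cur():
    s=observe(); return T(s["ee_pos"],s["ee_rot"])
def rows(goal,N,start=None):
    """identical row (slide cm, rot) repeated N times from start to goal"""
    A=np.linalg.inv(cur() if start is None else start)@goal
    E=expm(np.real(logm(A))/N)
    print(N,"rows: slide",np.round(E[:3,3]*100,3),"rot",np.round(R.from_matrix(E[:3,:3]).as_rotvec(),4))
def tool(yaw=0,tilt=0):
    """tool x=-X,y=+Y,z down; yaw about world z; tilt leans tool z toward +x"""
    return (R.from_euler('z',yaw)*R.from_euler('y',-tilt)).as_matrix()@np.diag([-1.,1,-1])
E
python3 - <<'E'
from h import *
t=cur(); m=camera_model("wrist"); W=T(m["xyz"],m["orientation"])
print(np.round(np.linalg.inv(t)@W,3))
D=np.load("top0.npz");ray,c,P=D["ray"],D["c"],D["P"]
def at(u,v,z):
    f=ray[0,1]-ray[0,0];g=ray[1,0]-ray[0,0]; r=ray[0,0]+f*u+g*v
    return np.round(c+r*(z-c[2])/r[2],4)
px=lambda a,b:(205+(a+.5)/3.4-.5,155+(b+.5)/3.4-.5)
for n,a,b,z in(("pin+",503,104,.056),("pin-",690,105,.056),("knob",472,202,.099),("pivot",543,216,.075),("hole",82,154,.06),("slot",275,156,.06),("hTop",172,118,.125),("hBot",172,222,.08)):
    u,v=px(a,b);print(n,at(u,v,z),np.round(P[int(round(v)),int(round(u))],4))
print(tool(0,.5236)[:,2])
rows(T([.50,-.165,.30],tool()),20)
rows(T([.46,.17,.26],tool(0,.0)),12)
E
```

```text
[[ 0.001 -0.946 -0.323  0.083]
 [ 1.     0.001 -0.001  0.001]
 [ 0.001 -0.323  0.946 -0.143]
 [ 0.     0.     0.     1.   ]]
pin+ [ 0.6243 -0.0911  0.056 ] [ 0.6275 -0.0932  0.0443]
pin- [ 0.6267 -0.2495  0.056 ] [ 0.6256 -0.2508  0.055 ]
knob [ 0.5341 -0.0632  0.099 ] [ 0.5336 -0.0617  0.103 ]
pivot [ 0.527  -0.1231  0.075 ] [ 0.5278 -0.1223  0.0733]
hole [0.5738 0.2602 0.06  ] [0.5753 0.2615 0.0501]
slot [0.5753 0.0995 0.06  ] [0.5751 0.0986 0.0533]
hTop [0.5931 0.1777 0.125 ] [0.596  0.1797 0.1154]
hBot [0.5156 0.1802 0.08  ] [0.5149 0.1804 0.0836]
[ 0.50000106  0.         -0.86602479]
20 rows: slide [-1.985 -3.305 -0.345] rot [-0.0001 -0.     -0.0222]
12 rows: slide [-2.35  -2.829 -0.243] rot [-0.0001 -0.     -0.0371]
```

```bash
r='[-2,-3.3,-0.34]'; python3 -m crank '{"slide":[[-2,-3.3,-0.34],[-2,-3.3,-0.34],[-2,-3.3,-0.34],[-2,-3.3,-0.34],[-2,-3.3,-0.34],[-2,-3.3,-0.34],[-2,-3.3,-0.34],[-2,-3.3,-0.34],[-2,-3.3,-0.34],[-2,-3.3,-0.34],[-2,-3.3,-0.34],[-2,-3.3,-0.34],[-2,-3.3,-0.34],[-2,-3.3,-0.34],[-2,-3.3,-0.34],[-2,-3.3,-0.34],[-2,-3.3,-0.34],[-2,-3.3,-0.34],[-2,-3.3,-0.34],[-2,-3.3,-0.34]],"rot":[[0,0,-0.0222],[0,0,-0.0222],[0,0,-0.0222],[0,0,-0.0222],[0,0,-0.0222],[0,0,-0.0222],[0,0,-0.0222],[0,0,-0.0222],[0,0,-0.0222],[0,0,-0.0222],[0,0,-0.0222],[0,0,-0.0222],[0,0,-0.0222],[0,0,-0.0222],[0,0,-0.0222],[0,0,-0.0222],[0,0,-0.0222],[0,0,-0.0222],[0,0,-0.0222],[0,0,-0.0222]]}'
python3 -m crank '{"slide":[[0,0,0],[0,0,0],[0,0,0]],"rot":[[0,0,0],[0,0,0],[0,0,0]]}'
python3 - <<'E'
from h import *
t=cur();print(t.round(4))
p,d,ray,c,P=shot("wrist"); cv2.imwrite("pics/w1.png",p[...,::-1]); np.savez("w1.npz",p=p,P=P,ray=ray,c=c)
E
```

```text
time_s: 1.77
ee_pos: [0.5032, -0.1666, 0.2992]
ee_rot: [-0.001, -3.141, -0.0]
force: [0.2, -0.2, 0.3]
gripper_width: 0.0854
grip_force: 0.0
time_s: 2.02
ee_pos: [0.5023, -0.1643, 0.2986]
ee_rot: [-0.003, -3.14, -0.001]
force: [-0.1, 0.3, 0.3]
gripper_width: 0.0853
grip_force: 0.0
[[-1.000e+00  1.700e-03 -1.800e-03  5.023e-01]
 [ 1.700e-03  1.000e+00  9.000e-04 -1.643e-01]
 [ 1.800e-03  9.000e-04 -1.000e+00  2.986e-01]
 [ 0.000e+00  0.000e+00  0.000e+00  1.000e+00]]
```

View pics/w1.png

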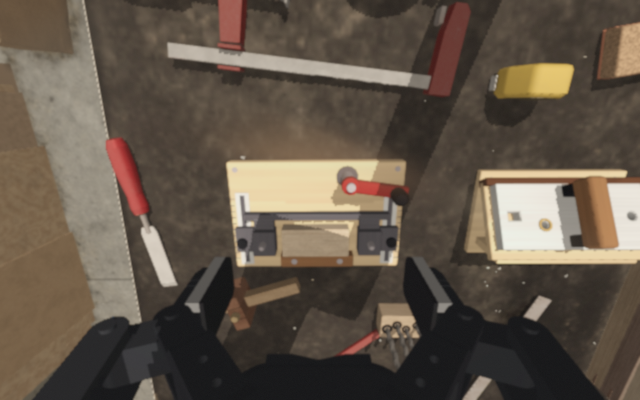

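The wrist view (up is towards the robot) shows the jig base with corners (227,161), (406,160) and (400,267). The end blocks are at (262,241) and (371,239), the latch pivot at (350,186) and the knob at (400,196). I'll zoom in on the pins.

```bash
python3 - <<'E'
from h import *
p=np.load("w1.npz")["p"]
cv2.imwrite("pics/w1c.png",cv2.resize(p[155:275,222:412],None,fx=4,fy=4,interpolation=2)[...,::-1])
E
```

```text
(no output)
```

View pics/w1c.png

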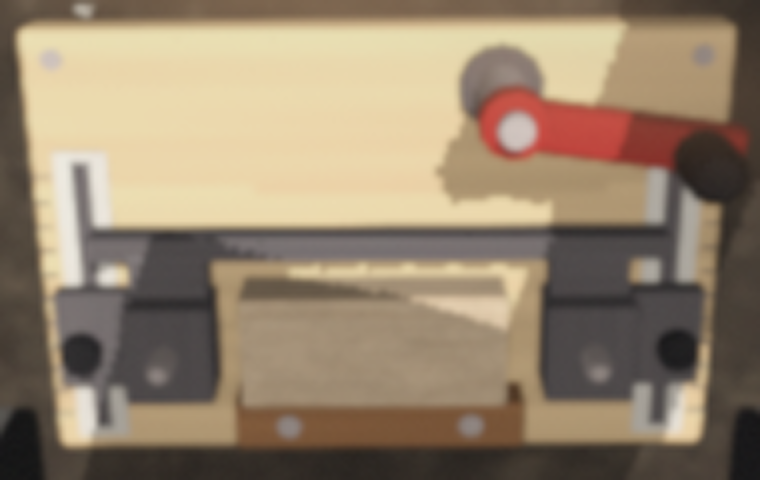

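Crop: pin tops are at (158,375) and (598,372), the pivot at (517,131) and the knob top at about (712,175). The base corners are (17,25), (737,22), (700,443) and (60,446).

```bash
python3 - <<'E'
from h import *
D=np.load("w1.npz");ray,c,P=D["ray"],D["c"],D["P"]
def at(u,v,z):
    f=ray[0,1]-ray[0,0];g=ray[1,0]-ray[0,0]; r=ray[0,0]+f*u+g*v
    return np.round(c+r*(z-c[2])/r[2],4)
px=lambda a,b:(222+(a+.5)/4-.5,155+(b+.5)/4-.5)
for n,a,b,z in(("pin-",158,375,.056),("pin+",598,372,.056),("knob",712,172,.099),("pivot",517,131,.075),("c1",17,25,.018),("c2",737,22,.018),("c3",700,443,.018),("c4",60,446,.018)):
    print(n,at(*px(a,b),z))
for n,u,v,z in(("slot",516,215,.06),("hole",632,215,.06)): print(n,at(u,v,z))
# plate plane: unmasked depth region of plate
q=P[195:238,500:572].reshape(-1,3);q=q[(q[:,2]>.02)]
cen=np.median(q,0)
for _ in range(6):
    w=np.linalg.svd(q-q.mean(0),full_matrices=False)[2][2];r=(q-q.mean(0))@w;q=q[abs(r)<max(.002,2*r.std())]
w*=np.sign(w[2]);print("plane",w,q.mean(0),len(q), "z at x=.574:",q.mean(0)[2]-(w[0]*(.574-q.mean(0)[0]))/w[2])
E
```

```text
pin- [ 0.6271 -0.2461  0.056 ]
pin+ [ 0.6261 -0.0874  0.056 ]
knob [ 0.5355 -0.0652  0.099 ]
pivot [ 0.5297 -0.1219  0.075 ]
c1 [ 0.5069 -0.2961  0.018 ]
c2 [ 0.5061 -0.0379  0.018 ]
c3 [ 0.6786 -0.0368  0.018 ]
c4 [ 0.6797 -0.2959  0.018 ]
slot [0.5741 0.108  0.06  ]
hole [0.5743 0.2674 0.06  ]
plane [-4.99843384e-01 -4.62208505e-04  8.66115684e-01] [0.57331807 0.13205091 0.0648007 ] 2874 z at x=.574: 0.06519425088535244
```

```bash
python3 - <<'E'
from h import *
Rm=tool(.004,.5236);tz=Rm[:,2];H=np.array([.558,.181,.0927])
rows(T(H-.08*tz,Rm),14)
E
```

```text
14 rows: slide [0.123 2.46  0.989] rot [-0.     -0.0375 -0.0003]
```

```bash
python3 -m crank '{"slide":[[0.12,2.46,0.99],[0.12,2.46,0.99],[0.12,2.46,0.99],[0.12,2.46,0.99],[0.12,2.46,0.99],[0.12,2.46,0.99],[0.12,2.46,0.99],[0.12,2.46,0.99],[0.12,2.46,0.99],[0.12,2.46,0.99],[0.12,2.46,0.99],[0.12,2.46,0.99],[0.12,2.46,0.99],[0.12,2.46,0.99],[0,0,0],[0,0,0],[0,0,0]],"rot":[[0,-0.0375,0],[0,-0.0375,0],[0,-0.0375,0],[0,-0.0375,0],[0,-0.0375,0],[0,-0.0375,0],[0,-0.0375,0],[0,-0.0375,0],[0,-0.0375,0],[0,-0.0375,0],[0,-0.0375,0],[0,-0.0375,0],[0,-0.0375,0],[0,-0.0375,0],[0,0,0],[0,0,0],[0,0,0]]}'
python3 - <<'E'
from h import *
t=cur();Rm=tool(.004,.5236);tz=Rm[:,2];H=np.array([.558,.181,.0927])
p,d,ray,c,P=shot("wrist"); cv2.imwrite("pics/w2.png",p[...,::-1]); np.savez("w2.npz",p=p,P=P,ray=ray,c=c)
print(t.round(4)); rows(T(H+.017*tz,Rm),8)
E
```

```text
time_s: 3.48
ee_pos: [0.5178, 0.1611, 0.169]
ee_rot: [0.002, 2.644, -0.008]
force: [-0.3, -0.3, 0.4]
gripper_width: 0.0854
grip_force: 0.0
[[-8.785e-01  2.500e-03  4.777e-01  5.178e-01]
 [-3.000e-04  1.000e+00 -5.900e-03  1.611e-01]
 [-4.777e-01 -5.300e-03 -8.785e-01  1.690e-01]
 [ 0.000e+00  0.000e+00  0.000e+00  1.000e+00]]
8 rows: slide [0.029 0.257 1.29 ] rot [-0.001  -0.0031 -0.0005]
```

View pics/w2.png

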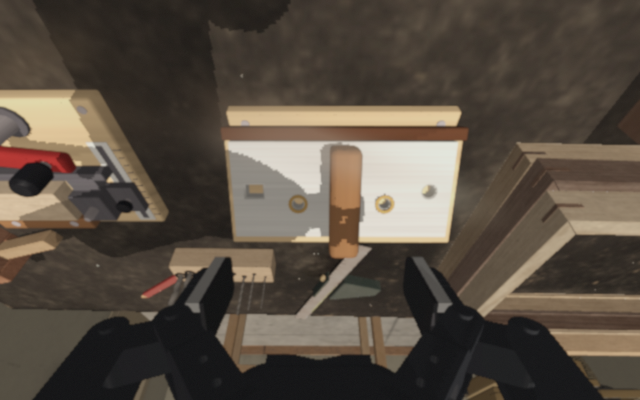

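The handle runs from (345,146) to (345,257), with the slot at (256,190) and the hole at (429,190). The tool stands about 20 mm short in y.

```bash
python3 - <<'E'
from h import *
D=np.load("w2.npz");ray,c,P=D["ray"],D["c"],D["P"]
w=np.array([-.5,0,.866]);q0=np.array([.57332,.132,.0648])
q=P[150:180,240:320].reshape(-1,3);q=q[q[:,2]>.02];print("plane check",np.median((q-q0)@w))
def on(u,v,off):
    r=ray[int(v),int(u)];return c+r*(off-(c-q0)@w)/(r@w)
a,b=on(256,190,0),on(429,190,0);M=(a+b)/2;print(a,b,M,(b-a))
for v in(146,257):print("handle end",on(345,v,.046))
H=M+.032*w;print("H",H)
Rm=tool(.003,.5236);tz=Rm[:,2]
rows(T(H-.07*tz,Rm),4); rows(T(H+.017*tz,Rm),8,T(H-.07*tz,Rm))
E
```

```text
plane check -0.0001721786845701315
[0.57288199 0.10416582 0.06454711] [0.57247354 0.26189267 0.06431128] [0.57267776 0.18302924 0.06442919] [-0.00040845  0.15772685 -0.00023583]
handle end [0.50987738 0.18051194 0.08128809]
handle end [0.58711693 0.18300863 0.12588368]
H [0.55667776 0.18302924 0.09214119]
4 rows: slide [0.123 0.556 0.401] rot [-0.0019 -0.0062 -0.0008]
8 rows: slide [0.    0.    1.088] rot [ 0. -0.  0.]
```

```bash
python3 -m crank '{"slide":[[0.12,0.55,0.4],[0.12,0.55,0.4],[0.12,0.55,0.4],[0.12,0.55,0.4],[0,0,0],[0,0,0],[0,0,0]],"rot":[[-0.002,-0.006,-0.001],[-0.002,-0.006,-0.001],[-0.002,-0.006,-0.001],[-0.002,-0.006,-0.001],[0,0,0],[0,0,0],[0,0,0]]}'
python3 - <<'E'
from h import *
H=np.array([.556,.182,.092]);Rm=tool(.003,.5236);tz=Rm[:,2]
rows(T(H+.017*tz,Rm),8)
E
```

```text
time_s: 4.12
ee_pos: [0.5223, 0.1822, 0.1529]
ee_rot: [-0.003, 2.619, 0.001]
force: [0.6, -0.5, 0.6]
gripper_width: 0.0853
grip_force: 0.0
8 rows: slide [ 0.015 -0.004  1.082] rot [-0.     -0.0001 -0.0001]
```

```bash
python3 -m crank '{"slide":[[0,0,1.08],[0,0,1.08],[0,0,1.08],[0,0,1.08],[0,0,1.08],[0,0,1.08],[0,0,1.08],[0,0,1.08],[0,0,0],[0,0,0],[0,0,0]],"rot":[[0,0,0],[0,0,0],[0,0,0],[0,0,0],[0,0,0],[0,0,0],[0,0,0],[0,0,0],[0,0,0],[0,0,0],[0,0,0]]}'
python3 -m crank '{"slide":[[0,0,0],[0,0,0],[0,0,0],[0,0,0],[0,0,0],[0,0,0],[0,0,0],[0,0,0],[0,0,0],[0,0,0]],"rot":[[0,0,0],[0,0,0],[0,0,0],[0,0,0],[0,0,0],[0,0,0],[0,0,0],[0,0,0],[0,0,0],[0,0,0]]}' 1.5 90
```

```text
time_s: 5.03
ee_pos: [0.5674, 0.1841, 0.0823]
ee_rot: [-0.004, 2.628, -0.001]
force: [-0.3, -0.0, 0.5]
gripper_width: 0.0853
grip_force: 0.0
time_s: 5.87
ee_pos: [0.5672, 0.1839, 0.0825]
ee_rot: [-0.003, 2.628, -0.001]
force: [-4.5, -1.5, 6.8]
gripper_width: 0.0224
grip_force: 89.3
```

```bash
python3 -m crank '{"slide":[[0,0,-0.5],[0,0,-1],[0,0,-1.5],[0,0,-1.5],[0,0,-1.5],[0,0,-1.5],[0,0,-1.5],[0,0,-1.5],[0,0,-1],[0,0,0],[0,0,0]],"rot":[[0,0,0],[0,0,0],[0,0,0],[0,0,0],[0,0,0],[0,0,0],[0,0,0],[0,0,0],[0,0,0],[0,0,0],[0,0,0]]}'
python3 - <<'E'
from h import *
s=observe();print(s["force"],s["torque"])
print(cur().round(3)); rows(T([.6225,-.15,.205],tool(.006)),16)
E
```

```text
time_s: 6.78
ee_pos: [0.5105, 0.1841, 0.1821]
ee_rot: [-0.004, 2.628, -0.001]
force: [-0.6, -0.0, -4.1]
gripper_width: 0.0228
grip_force: 88.8
[-5.81234046e-01 -1.44398660e-03 -4.13336411e+00] [-0.01157697  0.66609022  0.04099146]
[[-0.871 -0.003  0.491  0.51 ]
 [-0.003  1.     0.     0.184]
 [-0.491 -0.001 -0.871  0.182]
 [ 0.     0.     0.     1.   ]]
16 rows: slide [-0.712 -2.091  0.051] rot [-0.0001  0.0321 -0.0002]
```

```bash
python3 -m crank '{"slide":[[-0.71,-2.1,0.05],[-0.71,-2.1,0.05],[-0.71,-2.1,0.05],[-0.71,-2.1,0.05],[-0.71,-2.1,0.05],[-0.71,-2.1,0.05],[-0.71,-2.1,0.05],[-0.71,-2.1,0.05],[-0.71,-2.1,0.05],[-0.71,-2.1,0.05],[-0.71,-2.1,0.05],[-0.71,-2.1,0.05],[-0.71,-2.1,0.05],[-0.71,-2.1,0.05],[-0.71,-2.1,0.05],[-0.71,-2.1,0.05],[0,0,0],[0,0,0],[0,0,0],[0,0,0]],"rot":[[0,0.032,0],[0,0.032,0],[0,0.032,0],[0,0.032,0],[0,0.032,0],[0,0.032,0],[0,0.032,0],[0,0.032,0],[0,0.032,0],[0,0.032,0],[0,0.032,0],[0,0.032,0],[0,0.032,0],[0,0.032,0],[0,0.032,0],[0,0.032,0],[0,0,0],[0,0,0],[0,0,0],[0,0,0]]}'
python3 - <<'E'
from h import *
t=cur();print(t.round(4))
p,d,ray,c,P=shot("wrist"); cv2.imwrite("pics/w3.png",p[...,::-1]); np.savez("w3.npz",p=p,P=P,ray=ray,c=c,t=t)
E
```

```text
time_s: 8.45
ee_pos: [0.6194, -0.1464, 0.2046]
ee_rot: [-0.003, 3.135, -0.003]
force: [0.2, 0.1, -4.5]
gripper_width: 0.0226
grip_force: 89.4
[[-1.     -0.0021  0.0067  0.6194]
 [-0.0021  1.     -0.002  -0.1464]
 [-0.0067 -0.002  -1.      0.2046]
 [ 0.      0.      0.      1.    ]]
```

View pics/w3.png

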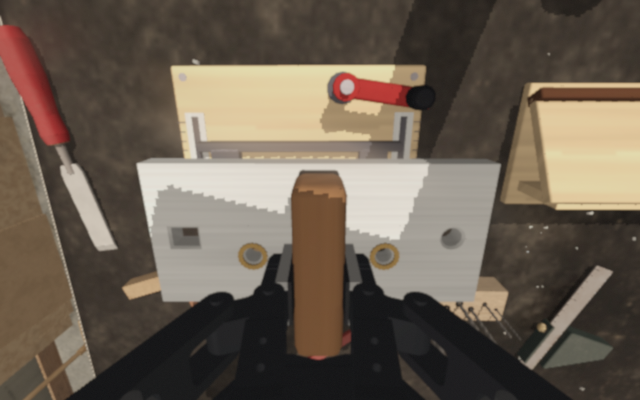

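The plate is held level over the jig: slot at (186,237), hole at (452,238). The base's near edge runs (172,66)–(425,65), with the pivot at (347,87) and the knob at (421,97).

```bash
python3 - <<'E'
from h import *
D=np.load("w3.npz");ray,c,P,t=D["ray"],D["c"],D["P"],D["t"]
q=np.vstack([P[170:225,160:280].reshape(-1,3),P[170:225,360:480].reshape(-1,3)]);q=q[q[:,2]>.12]
for _ in range(8):
    m=q.mean(0);w=np.linalg.svd(q-m,full_matrices=False)[2][2];r=(q-m)@w;q=q[abs(r)<max(.0015,2*r.std())]
w*=np.sign(w[2]);print("normal",w.round(4),m)
def on(u,v,n=w,o=m):
    r=ray[int(v),int(u)];return c+r*((o-c)@n)/(r@n)
a,b=on(186,237),on(452,238);print(a,b,(a+b)/2,np.linalg.norm(b-a),"yaw",-(b-a)[0]/(b-a)[1])
# hole mid refined via dark centroid edges skipped
z=np.array([0,0,1.])
for n,u,v,h in(("c1",172,66,.018),("c2",425,65,.018),("pivot",347,87,.075),("knob",421,97,.099)):
    print(n,on(u,v,z,np.array([0,0,h])).round(4))
mid=(a+b)/2; print("mid rel tcp (tool)",(t[:3,:3].T@(mid-t[:3,3])).round(4))
E
```

```text
normal [-0.0145  0.0022  0.9999] [ 0.5912499  -0.14522337  0.18563369]
[ 0.61641427 -0.22472648  0.18617509] [ 0.6166282  -0.06595724  0.18582486] [ 0.61652124 -0.14534186  0.18599997] 0.15876977301707637 yaw -0.001347437627417488
c1 [ 0.5094 -0.2943  0.018 ]
c2 [ 0.5079 -0.039   0.018 ]
pivot [ 0.53   -0.1218  0.075 ]
knob [ 0.5377 -0.0656  0.099 ]
mid rel tcp (tool) [0.003  0.0011 0.0185]
```

```bash
python3 -m crank '{"slide":[[-0.25,-0.55,0],[-0.25,-0.55,0],[-0.25,-0.55,0],[-0.25,-0.55,0],[0,0,1.2],[0,0,1.2],[0,0,1.2],[0,0,1.2],[0,0,1.2],[0,0,1.2],[0,0,1.2],[0,0,1.1],[0,0,0],[0,0,0],[0,0,0],[0,0,0]],"rot":[[0,0.0036,-0.0015],[0,0.0036,-0.0015],[0,0.0036,-0.0015],[0,0.0036,-0.0015],[0,0,0],[0,0,0],[0,0,0],[0,0,0],[0,0,0],[0,0,0],[0,0,0],[0,0,0],[0,0,0],[0,0,0],[0,0,0],[0,0,0]]}'
python3 - <<'E'
from h import *
t=cur();print(t.round(4))
p,d,ray,c,P=shot("wrist"); np.savez("w4.npz",p=p,P=P,ray=ray,c=c,t=t)
q=np.vstack([P[170:225,160:280].reshape(-1,3),P[170:225,360:480].reshape(-1,3)]);q=q[q[:,2]>.05]
for _ in range(8):
    m=q.mean(0);w=np.linalg.svd(q-m,full_matrices=False)[2][2];r=(q-m)@w;q=q[abs(r)<max(.0015,2*r.std())]
w*=np.sign(w[2]);print("normal",w.round(4),m, (t[:3,:3].T@(np.array([.6165,-.1453,.186])-0)).round(3))
x=np.hstack([p[205:270,150:225],p[205:270,415:490]])
cv2.imwrite("pics/w4.png",cv2.resize(x,None,fx=5,fy=5,interpolation=2)[...,::-1])
E
```

```text
time_s: 9.83
ee_pos: [0.6305, -0.1694, 0.1116]
ee_rot: [0.012, -3.137, 0.004]
force: [-0.1, 0.2, -4.4]
gripper_width: 0.0224
grip_force: 89.4
[[-1.     -0.008  -0.0043  0.6305]
 [-0.0079  1.     -0.0028 -0.1694]
 [ 0.0043 -0.0028 -1.      0.1116]
 [ 0.      0.      0.      1.    ]]
normal [-0.0038  0.003   1.    ] [ 0.60216107 -0.16844077  0.09296604] [-0.615 -0.151 -0.188]
```

View pics/w4.png

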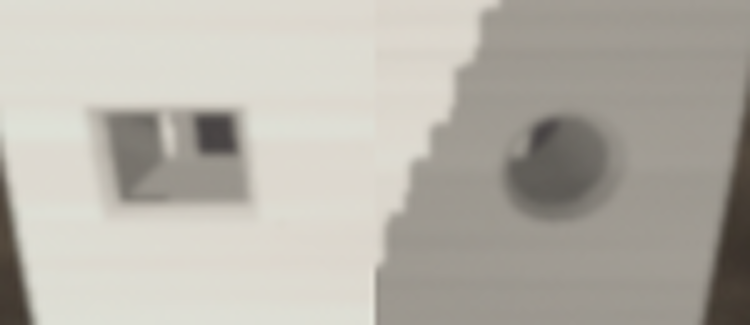

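The plate is level to within about 0.004. The slot mouth is at crop (172,157) and the hole mouth at (560,165), with a bright pin edge showing in each, at (168,135) and (520,145). Now I'll feel down onto the pins.

```bash
python3 -m crank '{"slide":[[0.1,0.08,0.5],[0,0,0.5],[0,0,0.5],[0,0,0.3],[0,0,0.2],[0,0,0.2],[0,0,0.2],[0,0,0],[0,0,0]],"rot":[[0,0.003,0],[0,0,0],[0,0,0],[0,0,0],[0,0,0],[0,0,0],[0,0,0],[0,0,0],[0,0,0]]}'; python3 -c "
from h import *
print(observe()['torque'],cur().round(4))"
```

```text
time_s: 10.63
ee_pos: [0.6289, -0.1684, 0.0868]
ee_rot: [0.012, -3.133, 0.004]
force: [1.1, 1.5, -4.5]
gripper_width: 0.0223
grip_force: 89.5
[ 0.13303742 -0.25432121 -0.05333761] [[-0.9999 -0.0077 -0.0084  0.6289]
 [-0.0077  1.     -0.0023 -0.1684]
 [ 0.0084 -0.0022 -1.      0.0868]
 [ 0.      0.      0.      1.    ]]
```

```bash
python3 -m crank '{"slide":[[0,0,0.15],[0,0,0.15],[0,0,0.15],[0,0,0],[0,0,0]],"rot":[[0,0,0],[0,0,0],[0,0,0],[0,0,0],[0,0,0]]}'; python3 -c "
from h import *
print(observe()['torque'],cur().round(4))"
```

```text
time_s: 11.05
ee_pos: [0.6294, -0.1682, 0.0823]
ee_rot: [0.012, -3.134, 0.003]
force: [3.5, 4.0, -3.4]
gripper_width: 0.0224
grip_force: 89.6
[ 0.71767353 -0.87183737 -0.28021893] [[-0.9999 -0.0075 -0.0072  0.6294]
 [-0.0075  1.     -0.0021 -0.1682]
 [ 0.0072 -0.0021 -1.      0.0823]
 [ 0.      0.      0.      1.    ]]
```

```bash
python3 -m crank '{"slide":[[-0.1,0.1,0],[0,0,0],[0,0,0]],"rot":[[0,0,0],[0,0,0],[0,0,0]]}'; python3 -m crank '{"slide":[[0,0,0.15],[0,0,0.15],[0,0,0.1],[0,0,0],[0,0,0]],"rot":[[0,0,0],[0,0,0],[0,0,0],[0,0,0],[0,0,0]]}'; python3 -c "
from h import *
print(observe()['torque'],cur().round(4))"
```

```text
time_s: 11.3
ee_pos: [0.6295, -0.1675, 0.0821]
ee_rot: [0.013, -3.132, 0.004]
force: [3.0, 0.9, -3.1]
gripper_width: 0.0225
grip_force: 89.6
time_s: 11.72
ee_pos: [0.6294, -0.1675, 0.0779]
ee_rot: [0.012, -3.132, 0.004]
force: [2.0, 0.5, -5.6]
gripper_width: 0.0229
grip_force: 89.4
[ 0.10054439 -0.54977477 -0.21119611] [[-0.9999 -0.0079 -0.0091  0.6294]
 [-0.0078  1.     -0.0024 -0.1675]
 [ 0.0091 -0.0023 -1.      0.0779]
 [ 0.      0.      0.      1.    ]]
```

```bash
python3 -m crank '{"slide":[[-0.05,0,0.1],[0,0,0.1],[0,0,0.1],[0,0,0],[0,0,0]],"rot":[[0,0,0],[0,0,0],[0,0,0],[0,0,0],[0,0,0]]}'; python3 -c "
from h import *
print(observe()['torque'],cur().round(4))"
```

```text
time_s: 12.13
ee_pos: [0.6298, -0.1676, 0.0756]
ee_rot: [0.012, -3.132, 0.004]
force: [-1.7, 0.3, 2.3]
gripper_width: 0.0225
grip_force: 90.3
[0.33937951 0.2836268  0.02288507] [[-0.9999 -0.0079 -0.0094  0.6298]
 [-0.0079  1.     -0.0024 -0.1676]
 [ 0.0094 -0.0023 -1.      0.0756]
 [ 0.      0.      0.      1.    ]]
```

Contact is starting on the blocks, so I'll press a little, then measure the plate's height.

```bash
python3 -m crank '{"slide":[[0,0,0.1],[0,0,0.1],[0,0,0],[0,0,0]],"rot":[[0,0,0],[0,0,0],[0,0,0],[0,0,0]]}'; python3 - <<'E'
from h import *
t=cur();print(t.round(4),observe()["torque"])
p,d,ray,c,P=shot("wrist"); np.savez("w5.npz",p=p,P=P,ray=ray,c=c,t=t)
q=np.vstack([P[170:225,160:280].reshape(-1,3),P[170:225,360:480].reshape(-1,3)]);q=q[q[:,2]>.05]
for _ in range(8):
    m=q.mean(0);w=np.linalg.svd(q-m,full_matrices=False)[2][2];r=(q-m)@w;q=q[abs(r)<max(.0015,2*r.std())]
w*=np.sign(w[2]);print("normal",w.round(4),m)
E
```

```text
time_s: 12.47
ee_pos: [0.6298, -0.1675, 0.0755]
ee_rot: [0.012, -3.132, 0.004]
force: [-7.3, 2.0, 18.1]
gripper_width: 0.0225
grip_force: 92.7
[[-0.9999 -0.008  -0.0091  0.6298]
 [-0.0079  1.     -0.0025 -0.1675]
 [ 0.0091 -0.0024 -1.      0.0755]
 [ 0.      0.      0.      1.    ]] [ 0.57938516  1.4105586  -0.03738933]
normal [4.4e-03 6.0e-04 1.0e+00] [ 0.6013314  -0.16664372  0.05717016]
```

```bash
python3 -m crank '{"slide":[[0.05,0,-0.12],[0,0,0],[0,0,0],[0,0,0],[0,0,0],[0,0,0]],"rot":[[0,0,0],[0,0,0],[0,0,0],[0,0,0],[0,0,0],[0,0,0]]}' 5
python3 -m crank '{"slide":[[0,0,-0.5],[0,0,-1],[0,0,-1.5],[0,0,-2],[0,0,-2],[0,0,-2],[0,0,-1.5],[0,0,0],[0,0,0],[0,0,0]],"rot":[[0,0,0],[0,0,0],[0,0,0],[0,0,0],[0,0,0],[0,0,0],[0,0,0],[0,0,0],[0,0,0],[0,0,0]]}' 0
python3 - <<'E'
from h import *
t=cur();print(t.round(4))
p,d,ray,c,P=shot("wrist"); cv2.imwrite("pics/w6.png",p[...,::-1]); np.savez("w6.npz",p=p,P=P,ray=ray,c=c,t=t)
E
```

```text
time_s: 13.02
ee_pos: [0.6294, -0.1675, 0.0741]
ee_rot: [0.012, -3.132, 0.004]
force: [-0.2, -0.1, 0.6]
gripper_width: 0.0504
grip_force: 0.0
time_s: 13.85
ee_pos: [0.6295, -0.167, 0.1784]
ee_rot: [0.012, -3.131, 0.003]
force: [-0.6, 0.9, -4.9]
gripper_width: 0.0215
grip_force: 89.3
[[-0.9999 -0.0079 -0.0107  0.6295]
 [-0.0079  1.     -0.0019 -0.167 ]
 [ 0.0107 -0.0018 -0.9999  0.1784]
 [ 0.      0.      0.      1.    ]]
```

View pics/w6.png

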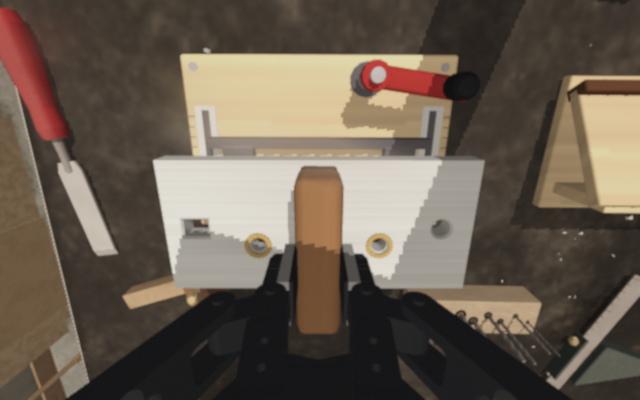

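Closing during the lift took hold of the handle again, so the plate is back in the gripper above the jig: slot (197,228), hole (441,229). I'll measure it and lower it again.

```bash
cat > pl.py <<'E'
from h import *
t=cur()
p,d,ray,c,P=shot("wrist"); np.savez("w7.npz",p=p,P=P,ray=ray,c=c,t=t)
q=np.vstack([P[170:215,190:280].reshape(-1,3),P[170:215,360:450].reshape(-1,3)]);q=q[q[:,2]>.05]
for _ in range(8):
    m=q.mean(0);w=np.linalg.svd(q-m,full_matrices=False)[2][2];r=(q-m)@w;q=q[abs(r)<max(.0015,2*r.std())]
w*=np.sign(w[2]);print("tcp",t[:3,3].round(4),"normal",w.round(4),m)
def on(u,v):
    r=ray[int(v),int(u)];return c+r*((m-c)@w)/(r@w)
E
python3 - <<'E'
from pl import *
a,b=on(197,228),on(441,229);print(a,b,(a+b)/2,"yaw",-(b-a)[0]/(b-a)[1])
E
```

```text
tcp [ 0.6293 -0.1669  0.1779] normal [2.9e-03 5.0e-04 1.0e+00] [ 0.60286065 -0.16592354  0.14308231]
[ 0.62794037 -0.24532604  0.14304853] [ 0.62719943 -0.08659695  0.142971  ] [ 0.6275699  -0.1659615   0.14300977] yaw 0.004667932559649819
```

```bash
python3 -m crank '{"slide":[[0,0,1],[0,0,1.2],[0,0,1.2],[0,0,1.2],[0,0,1.2],[0,0,0.6],[0,0,0.4],[0,0,0.2],[0,0,0],[0,0,0]],"rot":[[0,0,0],[0,0,0],[0,0,0],[0,0,0],[0,0,0],[0,0,0],[0,0,0],[0,0,0],[0,0,0],[0,0,0]]}'
python3 -m crank '{"slide":[[0,0,0.15],[0,0,0.15],[0,0,0.15],[0,0,0.15],[0,0,0],[0,0,0]],"rot":[[0,0,0],[0,0,0],[0,0,0],[0,0,0],[0,0,0],[0,0,0]]}'
```

```text
time_s: 14.78
ee_pos: [0.6302, -0.1675, 0.1099]
ee_rot: [0.012, -3.134, 0.004]
force: [1.3, -0.5, -4.3]
gripper_width: 0.0211
grip_force: 89.1
time_s: 15.28
ee_pos: [0.6297, -0.1674, 0.1033]
ee_rot: [0.012, -3.132, 0.004]
force: [0.1, -0.1, -4.8]
gripper_width: 0.0212
grip_force: 89.1
```

```bash
python3 -m crank '{"slide":[[0,0,0.2],[0,0,0.2],[0,0,0.2],[0,0,0.2],[0,0,0.15],[0,0,0],[0,0,0]],"rot":[[0,0,0],[0,0,0],[0,0,0],[0,0,0],[0,0,0],[0,0,0],[0,0,0]]}'
python3 -m crank '{"slide":[[0,0,0.1],[0,0,0.1],[0,0,0.1],[0,0,0],[0,0,0]],"rot":[[0,0,0],[0,0,0],[0,0,0],[0,0,0],[0,0,0]]}'
```

```text
time_s: 15.87
ee_pos: [0.6296, -0.1674, 0.0937]
ee_rot: [0.012, -3.132, 0.004]
force: [0.3, -0.6, -4.1]
gripper_width: 0.0215
grip_force: 89.1
time_s: 16.28
ee_pos: [0.63, -0.1675, 0.0919]
ee_rot: [0.012, -3.134, 0.004]
force: [-2.2, 0.9, 6.4]
gripper_width: 0.0212
grip_force: 90.3
```

```bash
python3 -m crank '{"slide":[[0,0,-0.05],[0,0,0],[0,0,0],[0,0,0],[0,0,0],[0,0,0],[0,0,0]],"rot":[[0,0,0],[0,0,0],[0,0,0],[0,0,0],[0,0,0],[0,0,0],[0,0,0]]}' 6
python3 -m crank '{"slide":[[0,0,-0.5],[0,0,-1],[0,0,-1.5],[0,0,-2],[0,0,-2],[0,0,-2],[0,0,-1],[0,0,0],[0,0,0],[0,0,0]],"rot":[[0,0,0],[0,0,0],[0,0,0],[0,0,0],[0,0,0],[0,0,0],[0,0,0],[0,0,0],[0,0,0],[0,0,0]]}' 6
python3 - <<'E'
from pl import *
cv2.imwrite("pics/w8.png",p[...,::-1])
E
```

```text
time_s: 16.87
ee_pos: [0.6297, -0.1675, 0.0913]
ee_rot: [0.012, -3.133, 0.004]
force: [0.2, -0.3, 0.1]
gripper_width: 0.0599
grip_force: 0.0
time_s: 17.7
ee_pos: [0.6298, -0.167, 0.1904]
ee_rot: [0.012, -3.131, 0.003]
force: [-0.7, -0.5, -0.1]
gripper_width: 0.0599
grip_force: 0.0
tcp [ 0.6298 -0.167   0.1904] normal [5.e-04 5.e-04 1.e+00] [ 0.63355361 -0.16610288  0.05705158]
```

View pics/w8.png

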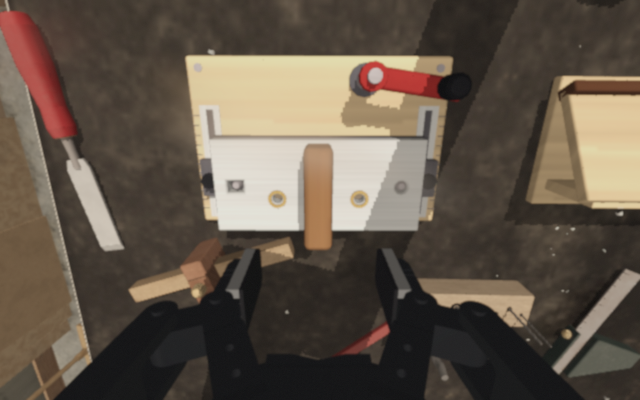

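The plate is home and level (top at 57.05 mm), with pins showing in the slot (237,186) and hole (401,186). The latch pivot is at (375,76) and the knob at (456,86). Next I plan the latch swing.

```bash
python3 - <<'E'
from h import *
print(observe()["joint_positions"].round(3))
piv=np.array([.530,-.1219]); 
D=np.load("w7.npz");ray,c=D["ray"],D["c"]
for u,v,z in((375,76,.075),(456,86,.099)):
    r=ray[v,u];print((c+r*(z-c[2])/r[2]).round(4))
th=.11; phi=lambda th:np.array([np.sin(th),np.cos(th)])  # arm dir (x,y), 0=+y, cw to +x
tan=lambda th:np.array([np.cos(th),-np.sin(th)])
def fp(th,b): return piv+.060*phi(th)-b*tan(th)
A=T([*fp(th,.045),.16],tool(.006)); rows(A,8)
B=T([*fp(th,.045),.081],tool(.006)); rows(B,6,A); print(B[:3,3])
# swing at fixed tool orientation: waypoints of finger centre
C=[fp(x,.024) for x in np.linspace(.15,1.60,16)]
print(np.round(np.array(C),4))
# screw version with tool turning
s=T([*fp(.1,.024),.081],tool(.006)); g=T([*fp(.1+1.47,.024),.081],tool(.006-1.47)); rows(g,14,s)
E
```

```text
[-0.275  0.511  1.591 -0.005  1.05  -1.851]
[ 0.5301 -0.1219  0.075 ]
[ 0.5381 -0.066   0.099 ]
8 rows: slide [1.71  1.383 0.385] rot [-0.0002 -0.0014  0.0002]
6 rows: slide [0.    0.    1.317] rot [0. 0. 0.]
[ 0.49185867 -0.05732261  0.081     ]
[[ 0.5152 -0.059 ]
 [ 0.5214 -0.0579]
 [ 0.5276 -0.0573]
 [ 0.5338 -0.0574]
 [ 0.5401 -0.0581]
 [ 0.5462 -0.0593]
 [ 0.5521 -0.0612]
 [ 0.5579 -0.0636]
 [ 0.5634 -0.0666]
 [ 0.5686 -0.07  ]
 [ 0.5734 -0.074 ]
 [ 0.5778 -0.0784]
 [ 0.5818 -0.0832]
 [ 0.5853 -0.0884]
 [ 0.5882 -0.0939]
 [ 0.5907 -0.0997]]
14 rows: slide [-0.662  0.149  0.   ] rot [0.    0.    0.105]
```

```bash
python3 -m crank '{"slide":[[1.71,1.38,0.38],[1.71,1.38,0.38],[1.71,1.38,0.38],[1.71,1.38,0.38],[1.71,1.38,0.38],[1.71,1.38,0.38],[1.71,1.38,0.38],[1.71,1.38,0.38],[0,0,0],[0,0,0],[0,0,0]],"rot":[[0,-0.0014,0],[0,-0.0014,0],[0,-0.0014,0],[0,-0.0014,0],[0,-0.0014,0],[0,-0.0014,0],[0,-0.0014,0],[0,-0.0014,0],[0,0,0],[0,0,0],[0,0,0]]}' 0
python3 -c "
from h import *
rows(T([.4919,-.0573,.081],tool(.006)),7)"
```

```text
time_s: 18.67
ee_pos: [0.4933, -0.0581, 0.161]
ee_rot: [-0.013, 3.139, -0.004]
force: [-0.5, -0.6, 0.7]
gripper_width: 0.0003
grip_force: 0.0
7 rows: slide [0.021 0.014 1.143] rot [-0.0003  0.0003  0.0003]
```

```bash
python3 -m crank '{"slide":[[0,0,1.14],[0,0,1.14],[0,0,1.14],[0,0,1.14],[0,0,1.14],[0,0,1.14],[0,0,1.14],[-0.7,0,0],[-0.7,0,0],[-0.7,0,0],[0,0,0],[0,0,0]],"rot":[[0,0,0],[0,0,0],[0,0,0],[0,0,0],[0,0,0],[0,0,0],[0,0,0],[0,0,0],[0,0,0],[0,0,0],[0,0,0],[0,0,0]]}'
python3 - <<'E'
from h import *
piv=np.array([.530,-.1219,0]);t=cur();print(t[:3,3].round(4))
a=1.47;Z=R.from_euler('z',-a).as_matrix();g=np.eye(4);g[:3,:3]=Z;g[:3,3]=piv-Z@piv
rows(g@t,18)
E
```

```text
time_s: 19.67
ee_pos: [0.5151, -0.0581, 0.0821]
ee_rot: [-0.013, 3.138, -0.004]
force: [-0.2, 0.1, -0.4]
gripper_width: 0.0002
grip_force: 0.0
[ 0.5151 -0.0581  0.0821]
18 rows: slide [-0.526  0.096  0.002] rot [0.0003 0.0002 0.0817]
```

```bash
python3 -m crank '{"slide":[[-0.53,0.1,0],[-0.53,0.1,0],[-0.53,0.1,0],[-0.53,0.1,0],[-0.53,0.1,0],[-0.53,0.1,0],[-0.53,0.1,0],[-0.53,0.1,0],[-0.53,0.1,0],[-0.53,0.1,0],[-0.53,0.1,0],[-0.53,0.1,0],[-0.53,0.1,0],[-0.53,0.1,0],[-0.53,0.1,0],[-0.53,0.1,0],[0,0,0],[0,0,0]],"rot":[[0,0,0.082],[0,0,0.082],[0,0,0.082],[0,0,0.082],[0,0,0.082],[0,0,0.082],[0,0,0.082],[0,0,0.082],[0,0,0.082],[0,0,0.082],[0,0,0.082],[0,0,0.082],[0,0,0.082],[0,0,0.082],[0,0,0.082],[0,0,0.082],[0,0,0],[0,0,0]]}'
python3 - <<'E'
from h import *
piv=np.array([.530,-.1219,0]);t=cur();print(t.round(3))
v=t[:3,3]-piv; print(np.hypot(*v[:2]),"finger ang",np.arctan2(v[0],v[1]))
E
```

```text
time_s: 21.17
ee_pos: [0.5871, -0.0908, 0.0821]
ee_rot: [1.902, 2.496, -0.001]
force: [0.1, 0.4, 0.7]
gripper_width: -0.0002
grip_force: 0.0
[[-0.266  0.964  0.003  0.587]
 [ 0.964  0.266 -0.002 -0.091]
 [-0.003  0.002 -1.     0.082]
 [ 0.     0.     0.     1.   ]]
0.06504702565126382 finger ang 1.0728370857004121
```

```bash
python3 -m crank '{"slide":[[-0.4,0.08,0],[-0.4,0.08,0],[-0.2,0,0],[-0.2,0,0],[0,0,0],[0,0,0]],"rot":[[0,0,0.07],[0,0,0.07],[0,0,0],[0,0,0],[0,0,0],[0,0,0]]}'
python3 -c "
from h import *
t=cur();v=t[:3,3]-[.530,-.1219,0];print(np.arctan2(v[0],v[1]))"
```

```text
time_s: 21.67
ee_pos: [0.5909, -0.1014, 0.082]
ee_rot: [2.071, 2.359, 0.001]
force: [0.9, 5.3, 0.6]
gripper_width: -0.0001
grip_force: 2.3
1.2463696552973447
```

```bash
python3 -m crank '{"slide":[[-0.1,0,0],[0,0,0],[0,0,0]],"rot":[[0,0,0],[0,0,0],[0,0,0]]}'
python3 -m crank '{"slide":[[0.8,0,0],[1,0,0],[1.2,0,0],[0,0,-2],[0,0,-3],[0,0,-3],[0,0,-3],[0,0,0],[0,0,0],[0,0,0]],"rot":[[0,0,0],[0,0,0],[0,0,0],[0,0,0],[0,0,0],[0,0,0],[0,0,0],[0,0,0],[0,0,0],[0,0,0]]}'
python3 - <<'E'
from h import *
p,d,ray,c,P=shot("wrist"); q=shot("scene")[0]
x=np.vstack([p[:, :],]);cv2.imwrite("pics/w9.png",np.hstack([cv2.resize(p,(480,300)),cv2.resize(q[190:330,230:450],(320,204))[:300] if 0 else cv2.copyMakeBorder(cv2.resize(q[200:320,270:440],(320,226)),0,74,0,0,0)])[...,::-1])
np.savez("w9.npz",ray=ray,c=c,p=p,P=P)
E
```

```text
time_s: 21.92
ee_pos: [0.5909, -0.1016, 0.0819]
ee_rot: [2.073, 2.359, 0.001]
force: [-0.0, 9.5, 3.6]
gripper_width: -0.0002
grip_force: 4.6
time_s: 22.75
ee_pos: [0.5866, -0.0725, 0.1913]
ee_rot: [2.073, 2.356, -0.001]
force: [-0.8, -0.8, -0.2]
gripper_width: 0.0002
grip_force: 0.0
```

View pics/w9.png

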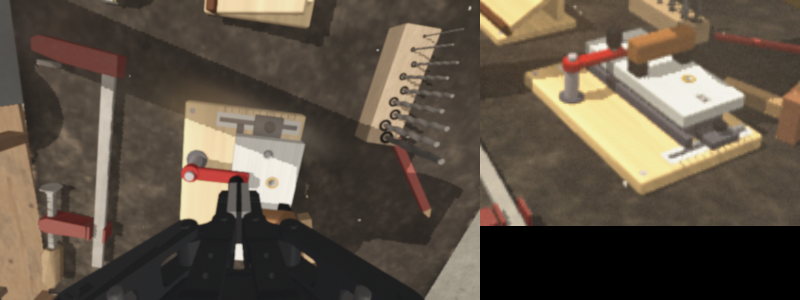

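The latch lies along +x over the plate: the red arm runs from its pivot at (190,174) to the knob at (237,182). It hit a hard stop, the force rising to 9.5 N with no motion. The plate is flat and the robot is clear.

```bash
python3 -c "
from bench import *
print(sign_off())"
```

```text
the job is handed in; nothing more can be done
None
```

The job is handed in at about 23 s: the plate is home and level on both pins (top measured at 57.05 mm) and the red latch is swung over it to its stop, after one slip where the gripper re-gripped the handle, lifted the plate off the pins, and I lowered it home again.

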